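# Hang the fittings basket on the demonstrator's lever hook

### The arm

A 7-joint arm with a two-finger parallel gripper is mounted at the origin on the work surface. World frame = base frame: x ahead of the robot, y to its left, z up, the work surface at z = 0. Lengths are in m, angles in rad, forces in N, time in s.
With the tool pointing down it reaches from about 0.425 to 0.925 m from the base axis. Payload 6.8 kg.
Tool frame: the origin (TCP) lies midway between the tips of the shut fingers; the grasp point (between the pads) lies pinch_z behind it (pinch_z is the distance from the TCP to the grasp point, in m); z points along the fingers, y is the line along which they close (so a half turn about z gives the same grasp; the last joint's range is limited). The gripper opens to 88 mm and grips with 3 to 60 N. Pads are 20 mm wide; open, the fingers measure 115 mm over their backs; the gripper's body (75 mm by 178 mm) begins 61 mm behind the grasp point.
Start: joints at [1.064, 0.477, 0.022, 1.555, -0.011, 1.109, -0.083], TCP at [0.262, -0.622, 0.223] pointing down, gripper open.
Joint ranges: [-2.96, 2.96], [-0.34, 2.1], [-1.41, 1.46], [0.24, 2.44], [-1.37, 4.51], [0.17, 1.92], [-2.96, 2.96]. Speed limits (rad/s): [2.39, 2.39, 3.14, 3.14, 3.14, 3.14, 3.14].

### API

Orientations are given as a 3x3 rotation matrix whose columns are the frame's x, y, z axes.
In Python, from plant import observe, camera, close_job, pinch_z gives the robot as it stands.
- The arm moves only by the tool move_arm, never from a script. Its argument "motion" is a list that holds one entry, the list of rows, each a list of 5 numbers: the finger opening in m, from 0 to 0.0878, then the shift along the tool's x, y, z in m, then the turn about the tool's z in rad. In form: [[[jaw, tx, ty, tz, yaw], ...]]. A call has 1 to 20 rows; each row is the pose to reach, as a shift and turn from the pose commanded when the call began, along the tool's axes at that moment; what a row does not reach only later rows make up. A row lasts 1/8 s, in which the tool goes at most 62.5 mm and 10.7 degrees, less where a joint would pass 70% of its speed; a pose out of reach is approached as far as the arm can. A call with a gripper value outside its range is refused whole. The fingers move at their own pace and stop on an object; "newtons" is the grip in N (left out, the last holds). Time passes only in rows, so rows that repeat a pose let the fingers close. It gives the time, the measured TCP pose, the force, the opening and the grip force at its end, in the units of the state.
- observe(): the state, without advancing time (a new reading comes with each control period).
- camera(name): name is "side" or "top"; returns a dict with "img" (400x640x3 uint8, red, green, blue), "depth" (400x640 float32, m along the optical axis (not along the pixel's ray), 0 where there is no reading), "mtx" (3x3 intrinsics, pixels), "eye" and "attitude" of the camera in the world. Camera axes: x right, y up, looking along -z (the intrinsics and any distortion apply to the point x, -y, -z); pixel columns grow to the right and rows downward; lengths in m; the calibration is good to about 2 mm. A picture is of the moment at which its call begins.
- close_job(): hands the job in; it is judged then, once.
The state is a dict: "clock": time; "qpos": joint angles; "qd": joint speeds; "tau": joint torques, N m; "eef_pos": TCP position; "ee_rot": TCP orientation; "ft_force": force on the tool from outside, world axes, zero at the start; "torque": the same for the moment, N m; "width": finger opening in m; "finger_force": force on a finger pad.
Only numpy, scipy, OpenCV 4.12 (cv2) and the standard library are available. Lean on these libraries where they do the work, as an engineer would, in place of code of your own. Each camera call takes 0.05 s, during which the arm holds its last target. There are 200 camera calls.

### The job

Hang the steel basket by its arch handle on the hook of the lever demonstrator: with the hook fully down, slide the basket along the bench until its handle stands over the hook, then press the pad at the lever's other end so that the lever lifts the basket well clear of the bench, and leave it hanging there, still. The lever must do the lifting: never pick the basket up or hold it off the bench with the gripper, do not tip it over, and leave the other things on the bench where they are.

Things in the scene. Friction and masses are not known exactly. Their poses are not given: they have to be found in the camera images.
- stand: Fixed wooden lever stand (a lever demonstrator) screwed to the bench: green-painted board 130 x 170 x 18 mm with two pale uprights 203 mm high carrying the pivot; it is 84 mm wide over the pivot nuts. Origin on the bench under the pivot. Its y axis runs along the lever, towards the hook; z is up.
- pivot (a point): Pivot axis of the lever, 180 mm above the bench, midway between the uprights; same axes as the stand.
- lever (a joint): Angle of the lever, 0 to 0.36 rad. 0: beam level, hook fully down (hard stop). It grows as the hook end rises and the pad end sinks about the stand's x axis; 0.36 is the other hard stop. The pivot is stiff (friction about 1 N m): the lever stays where it is left, also with the basket on it. The beam is an aluminium strip 30 mm wide and 16 mm thick, from 161 mm on the pad side to 174 mm on the hook side of the pivot.
- hook_seat (a point): Middle of the upper face of the hook's arm, 188 mm from the pivot and 65 mm below it when the lever is level (115 mm above the bench). The hook is steel strip 24 mm wide and 5 mm thick: an upright shank down from the beam's end, an arm running outwards (stand +y) from shank to tip with 28 mm clear between them, and an upturned tip standing 10 mm above the arm. This point is midway between shank and tip; axes as the stand's, turning with the lever.
- pad_top (a point): Centre of the top of the round rubber press pad (54 mm across) on the lever's other end, 145 mm from the pivot, 18 mm above the beam's centre line. Pressing it down raises the hook: about 8 to 14 N with the basket on.
- beam_end (a point): Point on the top face of the bare beam near the hook end, 150 mm from the pivot, 8 mm above the beam's centre line; pressing down here (about 8 N) lowers the hook.
- basket_handle (a point): Middle of the nearly straight top of the basket's fixed arch handle (round steel bar 9 mm thick), centre of the bar, 139.5 mm above the basket's underside: on the bench its lower side is 135 mm up, 10 mm above the hook's tip when the lever is level. The handle stands across the basket's middle in its x-z plane, its top about 60 mm wide, its legs at x = -51 and +51 mm. Same axes as the basket.
- basket_center (a point): Open sheet-steel basket with a few fittings fixed in it, 0.24 to 0.38 kg: 110 mm (its x) by 140 mm (its y) by 90 mm high, walls 4 mm, flat sides, standing free on the bench. This point is its centre, 45 mm above its underside. The handle rises above the rim (90 mm) to 144 mm. Either end can face the lever.
- spool: Bystander: dark solder spool standing on end, 56 mm across, 53 mm high, beside the basket's way to the hook. Origin under its centre.
- jar: Bystander: glass jar, 56 mm across, 75 mm high, beside the basket's way to the hook. Origin under its centre.
- meter: Bystander: yellow multimeter lying flat, 80 x 150 x 45 mm. Origin under its centre.
- spray_a: Bystander: white spray bottle, 72 mm across, 194 mm high. Origin under its centre.
- spray_b: Bystander: blue spray bottle, 72 mm across, 194 mm high. Origin under its centre.
- screwdriver: Bystander: screwdriver with a red handle, about 200 mm long, lying flat on the far right.
- wrench: Bystander: steel wrench, under 200 mm long, lying flat on the near left.
- pliers: Bystander: pliers lying flat under the pad end of the lever, 13 mm high, 156 mm long.
- basket: The same basket; origin under its centre, on the bench.
Things that resemble listed ones, but are neither listed nor needed, are in the scene too. What is shaped like the basket but pink is not meant.

How it is judged:
By the outcome, as a careful person would: the job done as asked, in the order asked, and still so for the second after the job is handed in, with the robot touching nothing.
It also fails if it takes over 72 s, if anything falls off the work surface, if the arm or the gripper's body presses on something with over 40 N, if the wrist force passes 120 N, or if a joint passes its speed limit or range.

## Working session

There is one attempt and no reset: what is moved stays moved. The work goes in short steps, Python scripts to look and compute and a tool call to move; the robot and the scene stay as the last step left them, time stands still between calls to the robot, and variables do not carry over. Pictures are saved under pics/ and viewed, at most 10 in all, crops included, and the job is handed in when it is done.

Besides the shell and the picture viewer there is one more tool, called after ">>>" by a JSON object that holds its "fn" and its "kwargs", one argument or row to a line. move_arm: Moves the arm, as the interface text tells. Its arguments: {"type":"object","properties":{"motion":{"type":"array","items":{"type":"array","items":{"type":"array","items":{"type":"number"}}}},"newtons":{"type":"number"}},"required":["motion"]}

```bash
mkdir -p pics; ls
cat > h.py <<'E'
import numpy as np, cv2
from plant import observe, camera, close_job, pinch_z
def snap(n,f):
    c=camera(n); cv2.imwrite('pics/'+f+'.png',c['img'][:,:,::-1]); np.savez('/tmp/'+n+'.npz',**c); return c
def load(n): return dict(np.load('/tmp/'+n+'.npz'))
def cloud(c):
    K=c['mtx']; d=c['depth']; v,u=np.mgrid[0:400,0:640]
    p=np.stack([(u-K[0,2])/K[0,0]*d,-(v-K[1,2])/K[1,1]*d,-d],-1)
    P=p@np.array(c['attitude']).T+c['eye']; P[d==0]=np.nan; return P
E
python3 - <<'E'
from h import *
for n in('top','side'):
    c=snap(n,n+'0'); print(n,{k:v for k,v in c.items() if k not in('img','depth')})
o=observe(); print(o,pinch_z)
E
```

```text
pics
top {'mtx': array([[512.34795042,   0.        , 317.75444012],
       [  0.        , 512.34795042, 202.0627442 ],
       [  0.        ,   0.        ,   1.        ]]), 'eye': array([ 0.29358403, -0.01954378,  1.46428963]), 'attitude': array([[-0.01128905,  0.981272  , -0.19229618],
       [-0.99985896, -0.01346892, -0.01003251],
       [-0.01243464,  0.1921558 ,  0.98128565]])}
side {'mtx': array([[396.94164764,   0.        , 319.53150514],
       [  0.        , 396.94164764, 200.77168445],
       [  0.        ,   0.        ,   1.        ]]), 'eye': array([-0.23920815,  0.7611663 ,  0.81171934]), 'attitude': array([[-0.69264633,  0.3818516 , -0.6119072 ],
       [-0.7212458 , -0.35873865,  0.59254626],
       [ 0.00674998,  0.85176049,  0.52388787]])}
{'clock': 0.1, 'qpos': array([ 1.06390157,  0.4776926 ,  0.02237613,  1.55630258, -0.01150189,
        1.10933528, -0.08311426]), 'qd': array([ 6.43385884e-05, -7.52404155e-04, -3.43316602e-04, -2.82842684e-03,
       -1.79241390e-03, -1.93540476e-03, -3.11370214e-05]), 'tau': array([ 4.30498432e-03, -5.84092283e+01,  1.53966643e+00, -2.73312914e+01,
       -5.42567857e-02,  1.30704019e-02,  1.07990734e-04]), 'eef_pos': array([ 0.2618731 , -0.62155473,  0.22181738]), 'ee_rot': array([[ 9.21539055e-01,  3.88284971e-01, -7.42062629e-04],
       [ 3.88285659e-01, -9.21537958e-01,  1.42787594e-03],
       [-1.29416114e-04, -1.60397572e-03, -9.99998705e-01]]), 'ft_force': array([-0.0738254 , -0.59304691,  0.79593591]), 'torque': array([-0.04867213,  0.01121444, -0.0343963 ]), 'finger_force': 0.0, 'width': 0.08776941628351234} 0.0187
```

View pics/top0.png

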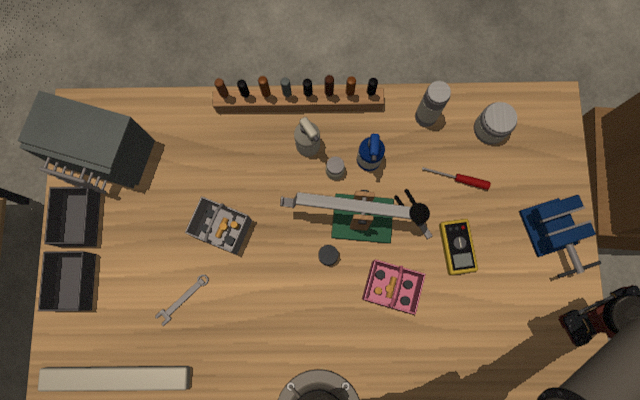

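View pics/side0.png

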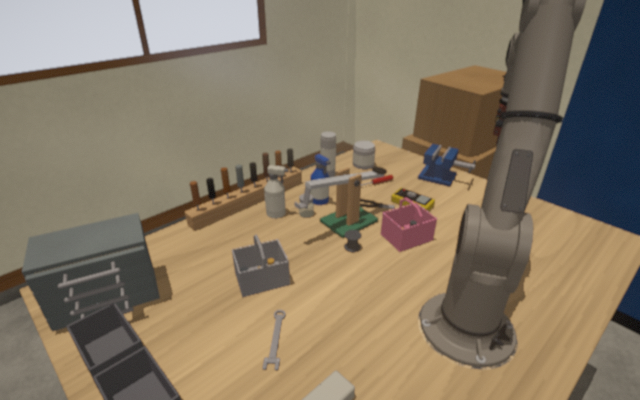

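The top view shows two basket-like things: grey steel at (221,226) and pink at (394,287). Grey is the one meant. The hook is at (288,202), the pad at (419,213), the spool at (329,256) and the jar at (335,168). I'll confirm this in an enlarged crop and measure.

Run:
```python
from h import *
c=load('top'); P=cloud(c)
im=c['img'][150:280,180:440,::-1]; cv2.imwrite('pics/crop1.png',cv2.resize(im,None,fx=3,fy=3,interpolation=cv2.INTER_CUBIC))
s=load('side'); Q=cloud(s)
im=s['img'][150:310,220:420,::-1]; cv2.imwrite('pics/crop2.png',cv2.resize(im,None,fx=3.7,fy=3.7,interpolation=cv2.INTER_CUBIC))
for u,v in [(288,202),(300,201),(330,205),(360,208),(400,211),(419,213),(335,165),(329,254),(307,128),(371,150),(458,247)]: print(u,v,P[v,u].round(3))
# basket: rim points
A=P.reshape(-1,3)
# basket points, both cameras
for X in(P,Q):
    B=X.reshape(-1,3); m=(abs(B[:,0]-.33)<.16)&(abs(B[:,1]-.24)<.11)&(B[:,2]>.08)&(B[:,2]<.098)
    R=B[m]; print(len(R),cv2.minAreaRect((R[:,:2]*1000).astype(np.float32)))
    m=(abs(B[:,0]-.33)<.16)&(abs(B[:,1]-.24)<.11)&(B[:,2]>.125); H=B[m]; print(len(H),H.mean(0) if len(H) else 0,cv2.minAreaRect((H[:,:2]*1000).astype(np.float32)) if len(H)>3 else 0)
```

```text
288 202 [0.554 0.072 0.144]
300 201 [0.542 0.037 0.214]
330 205 [ 0.532 -0.037  0.206]
360 208 [ 0.527 -0.113  0.189]
400 211 [ 0.522 -0.217  0.164]
419 213 [ 0.516 -0.265  0.167]
335 165 [ 0.671 -0.055  0.076]
329 254 [ 0.424 -0.034  0.053]
307 128 [0.739 0.019 0.195]
371 150 [ 0.677 -0.145  0.194]
458 247 [ 0.44  -0.391  0.046]
120 ((456.80364990234375, 274.5570373535156), (58.715301513671875, 142.90711975097656), 2.9480297565460205)
37 [0.47682841 0.28497862 0.13480316] ((475.0527038574219, 285.920166015625), (9.289322853088379, 30.913259506225586), 67.58134460449219)
221 ((459.4857482910156, 277.58734130859375), (56.05586242675781, 141.7507781982422), 1.9528725147247314)
38 [0.47596606 0.28694208 0.13488711] ((475.7308044433594, 286.9060363769531), (9.167189598083496, 27.68587303161621), 65.27115631103516)
```

View pics/crop1.png

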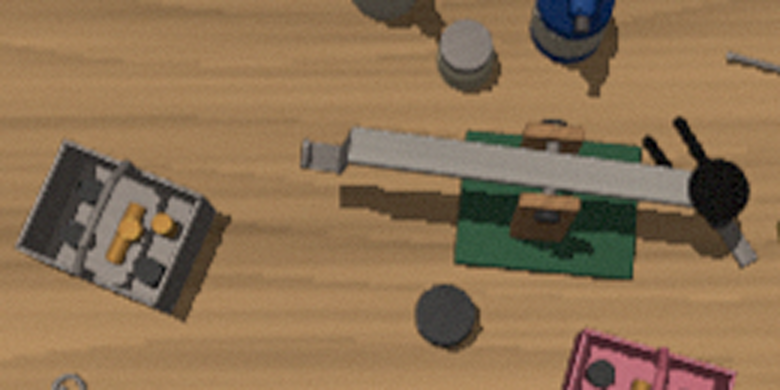

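View pics/crop2.png

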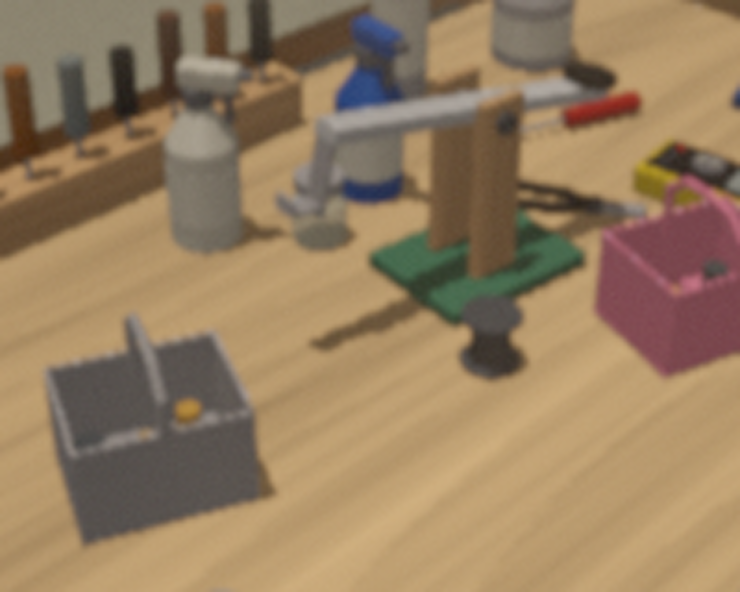

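The grey basket is confirmed. In the crop its handle runs from (125,165) to (80,270), roughly across the basket. The lever isn't level: the hook end at (350,140) is about 50 mm higher than the pad end, so I have to press it down first. Next I'll get precise fits.

```bash
cat >> h.py <<'E'
from scipy.optimize import least_squares
def fit_basket(P,c0,yaw0):
    B=P.reshape(-1,3); B=B[np.isfinite(B).all(1)]
    B=B[(np.hypot(B[:,0]-c0[0],B[:,1]-c0[1])<.12)&(B[:,2]>.015)]
    rim=B[(B[:,2]>.083)&(B[:,2]<.095)]; hd=B[B[:,2]>.110]
    # hd excludes lever by |local y|<.02
    def loc(q,X):
        c,s=np.cos(q[2]),np.sin(q[2]); d=X[:,:2]-q[:2]; return d[:,0]*c+d[:,1]*s,-d[:,0]*s+d[:,1]*c
    def res(q):
        x,y=loc(q,rim); r=np.abs(np.maximum(abs(x)-.053,abs(y)-.068))
        hx,hy=loc(q,hd); k=np.abs(hy0)<.03
        return np.r_[r,hy[k]]
    q=np.r_[c0,yaw0]; _,hy0=loc(q,hd)
    for i in range(3):
        _,hy0=loc(q,hd); q=least_squares(res,q,loss='soft_l1',f_scale=.003).x
    return q,len(rim),np.median(abs(res(q)))
E
python3 - <<'E'
from h import *
P=cloud(load('top')); Q=cloud(load('side'))
for X in(P,Q,np.r_[P,Q]): print('basket',fit_basket(X,np.array([.478,.285]),-.35))
q=fit_basket(np.r_[P,Q],np.array([.478,.285]),-.35)[0]
B=np.r_[P,Q].reshape(-1,3); c,s=np.cos(q[2]),np.sin(q[2]); d=B[:,:2]-q[:2]; x=d[:,0]*c+d[:,1]*s; y=-d[:,0]*s+d[:,1]*c
# interior height map 10mm
for yy in np.arange(-.065,.066,.013):
    print('y%.3f'%yy,[ (lambda m:int(1000*np.nanmax(B[m,2])) if m.any() else -1)((abs(x-xx)<.005)&(abs(y-yy)<.0065)) for xx in np.arange(-.05,.051,.01)])
# beam
for n,X in(('top',P),('side',Q)):
    L=X.reshape(-1,3); L=L[np.isfinite(L).all(1)]
    m=(L[:,0]>.49)&(L[:,0]<.58)&(L[:,1]>-.23)&(L[:,1]<.07)&(L[:,2]>.15)&(L[:,2]<.225); L=L[m]
    z=np.polyfit(L[:,1],L[:,2],1)
    for i in range(4):
        r=L[:,2]-np.polyval(z,L[:,1]); k=abs(r)<.004; z=np.polyfit(L[k,1],L[k,2],1)
    L=L[k]; w=np.polyfit(L[:,1],L[:,0],1)
    # centreline: midpoints of x extents per y bin
    mid=[]
    for yy in np.arange(-.2,.04,.015):
        xs=L[abs(L[:,1]-yy)<.0075,0]
        if len(xs)>5: mid.append((yy,(xs.min()+xs.max())/2,xs.max()-xs.min()))
    mid=np.array(mid); print(n,'slope',z,'line',w,np.polyfit(mid[:,0],mid[:,1],1),mid[:,2].round(3),'yend',L[:,1].min(),L[:,1].max())
    A=X.reshape(-1,3);g=(abs(A[:,0]-.516)<.045)&(abs(A[:,1]+.265)<.045)&(A[:,2]>.13)&(A[:,2]<.175); G=A[g]; col=None
    print('pad',len(G),G.mean(0),G.min(0),G.max(0))
    u=A[(abs(A[:,0]-.53)<.06)&(abs(A[:,1]+.11)<.05)&(A[:,2]>.197)&(A[:,2]<.208)]; print('upr',len(u),u.mean(0),u.min(0),u.max(0))
c=load('top'); g=c['img'].astype(int); m=(g[...,1]>g[...,0]+15)&(g[...,1]>g[...,2]+5)&(abs(P[...,2]-.018)<.008); m[:180]=0
print('board',cv2.minAreaRect((P[m][:,:2]*1000).astype(np.float32)))
E
```

```text
basket (array([ 0.50623353,  0.27256319, -0.39769943]), 275, np.float64(0.0013562377454505725))
basket (array([ 0.50883964,  0.27335781, -0.3970723 ]), 374, np.float64(0.0013125891834186755))
basket (array([ 0.50777357,  0.27268987, -0.39960088]), 649, np.float64(0.001543753981846174))
y-0.065 [92, 93, 92, 92, 92, 93, 92, 94, 92, 93, 93]
y-0.052 [91, 23, 39, 37, 11, 8, 12, 10, 9, 13, 92]
y-0.039 [93, 33, 42, 36, 34, 12, 46, 48, 46, 13, 93]
y-0.026 [91, 12, 35, 34, 10, 9, 45, 47, 47, 15, 95]
y-0.013 [92, 12, 20, 17, 25, 26, 27, 16, 20, 12, 92]
y-0.000 [127, 141, 142, 145, 144, 147, 146, 144, 143, 138, 124]
y0.013 [94, 11, 12, 18, 15, 13, 15, 17, 10, 12, 91]
y0.026 [91, 13, 43, 44, 14, 12, 11, 10, 15, 15, 92]
y0.039 [96, 13, 41, 41, 43, 13, 31, 33, 34, 31, 93]
y0.052 [93, 11, 37, 43, 33, 14, 30, 34, 33, 31, 92]
y0.065 [93, 91, 91, 92, 94, 94, 92, 93, 94, 91, 94]
top slope [0.18612243 0.20898226] line [0.1035273  0.54352684] [0.0983361  0.54354736] [0.029 0.031 0.03  0.029 0.057 0.083 0.083 0.06  0.031 0.03  0.031 0.029
 0.029 0.031 0.03  0.031 0.028] yend -0.22990093215660798 0.04733685935658047
pad 422 [ 0.51519326 -0.25748737  0.16794747] [ 0.48888311 -0.29223187  0.14819873] [ 0.54189736 -0.22016311  0.17495673]
upr 213 [ 0.5317088  -0.11287259  0.20088987] [ 0.49345011 -0.14871828  0.19701691] [ 0.56882428 -0.06003355  0.20703497]
side slope [0.12479321 0.20067601] line [0.06080158 0.53490211] [0.03520392 0.53371298] [0.03  0.03  0.034 0.026 0.065 0.072 0.072 0.068 0.003 0.005 0.005 0.005
 0.006 0.005 0.005 0.019] yend -0.22943890390934862 0.052168953263279305
pad 135 [ 0.51410571 -0.25393941  0.16716117] [ 0.49095106 -0.2904983   0.14722728] [ 0.54398834 -0.2204325   0.17492271]
upr 116 [ 0.53321829 -0.1076174   0.2018759 ] [ 0.49500901 -0.15045045  0.1971941 ] [ 0.57122497 -0.06030827  0.20729408]
board ((529.870849609375, -132.43312072753906), (167.3924560546875, 128.88475036621094), 83.6382827758789)
```

>>> {"fn": "move_arm", "kwargs": {
  "motion": [
    [[0.05,0,0,-0.05,0],[0.0,0.02,-0.019,-0.078,-0.03],[0,0.06,-0.057,-0.078,-0.09],[0,0.1,-0.095,-0.078,-0.15],[0,0.14,-0.133,-0.078,-0.21],[0,0.18,-0.171,-0.078,-0.27],[0,0.22,-0.209,-0.078,-0.33],[0,0.26,-0.247,-0.078,-0.39],[0,0.3,-0.285,-0.078,-0.45],[0,0.34,-0.323,-0.078,-0.51],[0,0.38,-0.361,-0.078,-0.57],[0,0.42,-0.399,-0.078,-0.63],[0,0.46,-0.437,-0.078,-0.69],[0,0.495,-0.47,-0.078,-0.74],[0,0.514,-0.488,-0.078,-0.77],[0,0.514,-0.488,-0.078,-0.77],[0,0.514,-0.488,-0.078,-0.77],[0,0.514,-0.488,-0.078,-0.77]]
  ]
}}

```text
clock: 2.35
eef_pos: [0.546, 0.0252, 0.3006]
ee_rot: [[0.394, 0.919, -0.0], [0.919, -0.394, -0.001], [-0.001, 0.0, -1.0]]
ft_force: [-1.0, -0.5, -0.5]
width: 0.0005
finger_force: 0.0
```

>>> {"fn": "move_arm", "kwargs": {
  "motion": [
    [[0,0,0,0.03,0],[0,0,0,0.06,0],[0,0,0,0.075,0],[0,0,0,0.082,0],[0,0,0,0.087,0],[0,0,0,0.092,0],[0,0,0,0.096,0],[0,0,0,0.1,0],[0,0,0,0.104,0],[0,0,0,0.107,0],[0,0,0,0.11,0],[0,0,0,0.112,0],[0,0,0,0.112,0]]
  ]
}}

```text
clock: 3.98
eef_pos: [0.5477, 0.029, 0.1905]
ee_rot: [[0.39, 0.921, 0.004], [0.921, -0.39, 0.002], [0.003, 0.003, -1.0]]
ft_force: [-0.9, 3.1, 5.6]
width: 0.0006
finger_force: 2.6
```

>>> {"fn": "move_arm", "kwargs": {
  "motion": [
    [[0,0,0,0.002,0],[0,0,0,0.003,0],[0,0,0,0.004,0],[0,0,0,0.005,0],[0,0,0,0.006,0],[0,0,0,0.006,0]]
  ]
}}

```text
clock: 4.72
eef_pos: [0.5478, 0.0291, 0.188]
ee_rot: [[0.391, 0.921, 0.005], [0.921, -0.391, 0.001], [0.002, 0.004, -1.0]]
ft_force: [-13.2, 2.2, 34.1]
width: -0.0002
finger_force: 16.9
```

>>> {"fn": "move_arm", "kwargs": {
  "motion": [
    [[0,0,0,-0.01,0],[0,0,0,-0.04,0],[0.04,0.02,-0.015,-0.06,0],[0.04,0.06,-0.043,-0.06,0],[0.04,0.1,-0.072,-0.06,0],[0.04,0.14,-0.101,-0.06,0],[0.04,0.18,-0.13,-0.06,0],[0.04,0.22,-0.159,-0.06,0],[0.04,0.25,-0.18,-0.06,0],[0.04,0.257,-0.1856,-0.06,0],[0.04,0.257,-0.1856,-0.06,0]]
  ]
}}

```text
clock: 6.1
eef_pos: [0.4764, 0.3359, 0.2426]
ee_rot: [[0.391, 0.92, 0.0], [0.92, -0.391, -0.001], [-0.0, 0.0, -1.0]]
ft_force: [-0.2, -0.6, 0.2]
width: 0.04
finger_force: 0.0
```

Run:
```python
from h import *
c=snap('top','top1'); s=snap('side','side1'); P=cloud(c);Q=cloud(s)
for n,X in(('top',P),('side',Q)):
    A=X.reshape(-1,3); A=A[np.isfinite(A).all(1)]
    L=A[(A[:,0]>.49)&(A[:,0]<.60)&(A[:,1]>-.23)&(A[:,1]<.055)&(A[:,2]>.175)&(A[:,2]<.196)]
    if n=='top':
        t=np.polyfit(L[:,1],L[:,2],1); print('slope',t)
        K=L[(abs(L[:,1]+.12)>.035)]; mid=[]
        for yy in np.arange(-.22,.05,.01):
            xs=K[abs(K[:,1]-yy)<.005,0]
            if len(xs)>8: mid.append((yy,(xs.min()+xs.max())/2))
        print(np.polyfit(*np.array(mid).T,1),len(mid))
    print(n,'beam ymax',np.sort(L[:,1])[-5:])
    p0=np.array([.5315,-.1205]); e=np.array([.0995,.995]); f=np.array([.995,-.0995])
    a=(A[:,:2]-p0)@e; b=(A[:,:2]-p0)@f
    m=(a>.16)&(a<.225)&(abs(b)<.03)&(A[:,2]>.095)&(A[:,2]<.2)
    for i in np.argsort(a[m])[::6]: print('%.0f %.0f %.0f'%tuple(1000*np.r_[a[m][i],b[m][i],A[m][i,2]]),end=' | ')
    print()
    m=(A[:,2]>.193)&(A[:,2]<.21)&(abs(a)<.06)&(abs(b)<.06); print('upr a',np.percentile(a[m],[0,10,50,90,100]).round(4),'b',np.percentile(b[m],[0,50,100]).round(4),m.sum())
    print('basket',fit_basket(X,np.array([.507,.273]),-.4))
print(observe()['eef_pos'])
im=s['img'][150:310,220:420,::-1]; cv2.imwrite('pics/crop3.png',cv2.resize(im,None,fx=3.7,fy=3.7,interpolation=cv2.INTER_CUBIC))
```

```text
slope [7.32229950e-05 1.86071621e-01]
[0.10893493 0.54360991] 20
top beam ymax [0.05132638 0.05137745 0.05141619 0.05146872 0.05154027]
160 0 185 | 161 13 188 | 162 -2 184 | 163 9 190 | 164 -6 187 | 166 -14 190 | 167 -6 189 | 168 -10 108 | 169 -14 187 | 169 -6 188 | 171 7 187 | 172 15 187 | 173 -10 124 | 176 -4 117 | 180 7 114 | 182 -3 111 | 184 13 111 | 185 6 117 | 187 -4 114 | 189 12 115 | 191 4 113 | 193 -5 113 | 194 12 113 | 196 3 114 | 198 -5 114 | 200 3 128 | 201 9 122 | 203 -11 113 | 204 11 123 | 
upr a [-0.0461 -0.0208 -0.0009  0.0203  0.0496] b [-0.037  -0.0102  0.0403] 211
basket (array([ 0.50714355,  0.29189063, -0.08054918]), 195, np.float64(0.012995511959002845))
side beam ymax [0.05169387 0.05180111 0.05191933 0.05203016 0.05213575]
160 18 189 | 161 11 189 | 164 13 189 | 166 -10 176 | 167 -6 152 | 168 -7 164 | 168 -8 139 | 169 -5 185 | 170 16 183 | 170 15 176 | 171 -1 158 | 171 10 164 | 171 9 190 | 171 4 145 | 172 9 127 | 172 -1 106 | 172 -7 162 | 172 13 189 | 172 13 152 | 172 2 183 | 172 2 176 | 173 -3 126 | 173 -8 148 | 173 13 130 | 173 7 133 | 174 12 127 | 174 6 115 | 177 13 116 | 180 14 117 | 184 -8 115 | 188 -8 116 | 192 -2 115 | 200 -8 114 | 204 -8 127 | 205 13 124 | 205 -5 126 | 
upr a [-0.0286 -0.0199  0.0016  0.0216  0.0252] b [-0.0376 -0.0228  0.0401] 123
basket (array([ 0.51086168,  0.27860407, -0.57666791]), 369, np.float64(0.010652605060325549))
[0.4770561  0.33452293 0.24254015]
```

View pics/crop3.png

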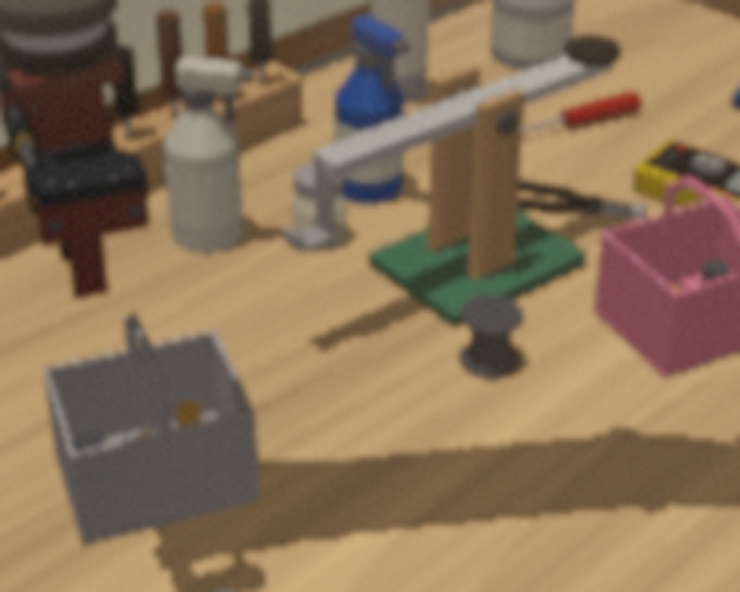

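The hook is now fully down. Its arm is 114 mm up, with the shank face at about 174 mm and the tip at about 202–207 mm from the pivot, which agrees with my pivot fit. Next I'll go down onto the basket's near side wall and grip it.

>>> {"fn": "move_arm", "kwargs": {
  "motion": [
    [[0.04,0.003,0,0.04,0],[0.04,0.003,0,0.08,0],[0.04,0.003,0,0.11,0],[0.04,0.003,0,0.135,0],[0.04,0.003,0,0.155,0],[0.04,0.003,0,0.17,0],[0.04,0.003,0,0.178,0],[0.04,0.003,0,0.178,0],[0.04,0.003,0,0.178,0]]
  ]
}}

```text
clock: 7.32
eef_pos: [0.4776, 0.3396, 0.0653]
ee_rot: [[0.391, 0.92, 0.001], [0.92, -0.391, 0.001], [0.001, 0.001, -1.0]]
ft_force: [1.1, 0.5, -0.1]
width: 0.0399
finger_force: 0.0
```

>>> {"fn": "move_arm", "kwargs": {
  "motion": [
    [[0.02,0,0,0,0],[0.01,0,0,0,0],[0.0,0,0,0,0],[0,0,0,0,0],[0,0,0,0,0]]
  ],
  "newtons": 15
}}

```text
clock: 7.95
eef_pos: [0.4774, 0.3391, 0.0648]
ee_rot: [[0.391, 0.92, 0.0], [0.92, -0.391, -0.0], [0.0, 0.0, -1.0]]
ft_force: [-0.3, -1.5, 1.3]
width: 0.0038
finger_force: 15.0
```

>>> {"fn": "move_arm", "kwargs": {
  "motion": [
    [[0,-0.004,0.003,0,-0.01],[0,-0.01,0.0075,0,-0.025],[0,-0.018,0.0135,0,-0.047],[0,-0.027,0.02,0,-0.07],[0,-0.036,0.027,0,-0.095],[0,-0.045,0.034,0,-0.12],[0,-0.054,0.041,0,-0.143],[0,-0.063,0.0475,0,-0.167],[0,-0.072,0.054,0,-0.19],[0,-0.081,0.061,0,-0.215],[0,-0.09,0.068,0,-0.24],[0,-0.099,0.0747,0,-0.263],[0,-0.106,0.08,0,-0.282],[0,-0.11,0.083,0,-0.292],[0,-0.112,0.0846,0,-0.298],[0,-0.112,0.0846,0,-0.298],[0,-0.112,0.0846,0,-0.298]]
  ]
}}

```text
clock: 10.07
eef_pos: [0.5114, 0.2026, 0.0647]
ee_rot: [[0.104, 0.995, 0.0], [0.995, -0.104, -0.001], [-0.001, 0.0, -1.0]]
ft_force: [-0.1, -0.9, 3.6]
width: 0.0037
finger_force: 15.0
```

Run:
```python
from h import *
c=snap('top','top2'); s=snap('side','side2'); P=cloud(c);Q=cloud(s)
print(observe()['width'])
p0=np.array([.5315,-.1205]); e=np.array([.1038,.9946]); f=np.array([.9946,-.1038])
for X in(P,Q):
    A=X.reshape(-1,3); A=A[np.isfinite(A).all(1)]; a=(A[:,:2]-p0)@e; b=(A[:,:2]-p0)@f
    m=(a>.25)&(a<.29)&(abs(b)<.07)&(A[:,2]>.12)&(A[:,2]<.15)
    print(m.sum()); 
    for i in np.argsort(b[m])[::3]: print('%.0f %.0f %.0f'%tuple(1000*np.r_[a[m][i],b[m][i],A[m][i,2]]),end=' | ')
    m=(A[:,2]>.084)&(A[:,2]<.095)&(abs(b)<.07)&(a>.19)&(a<.35); print('\nrim a',np.percentile(a[m],[1,5,95,99]).round(3),'b',np.percentile(b[m],[1,5,95,99]).round(3))
im=c['img'][130:290,200:400,::-1]; im2=s['img'][150:310,220:420,::-1]
cv2.imwrite('pics/crop4.png',cv2.resize(np.vstack([im[:,:],im2])[:,:],None,fx=1.85,fy=1.85,interpolation=cv2.INTER_CUBIC))
```

```text
0.0038361191068156625
65
268 -7 140 | 268 -4 141 | 271 -1 139 | 266 1 141 | 269 4 141 | 268 6 146 | 266 6 143 | 267 10 139 | 274 14 131 | 268 16 137 | 273 18 138 | 268 20 140 | 268 23 142 | 271 25 143 | 267 27 136 | 268 31 131 | 268 33 132 | 268 36 130 | 272 39 129 | 271 41 133 | 269 45 129 | 274 49 120 | 
rim a [0.2   0.201 0.297 0.301] b [-0.03  -0.024  0.052  0.052]
0

rim a [0.199 0.201 0.34  0.34 ] b [-0.064 -0.062  0.053  0.055]
```

View pics/crop4.png

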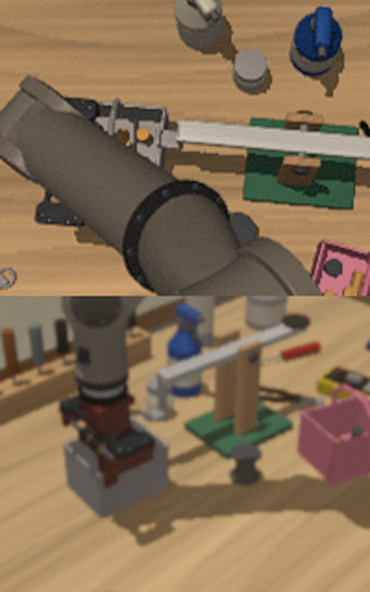

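The handle is at a≈269 mm, b≈0, square to the hook, and the way in is clear. I'll slide it in by 77 mm.

>>> {"fn": "move_arm", "kwargs": {
  "motion": [
    [[0,-0.004,0,0,0],[0,-0.01,0,0,0],[0,-0.018,0,0,0],[0,-0.026,0,0,0],[0,-0.034,0,0,0],[0,-0.042,0,0,0],[0,-0.05,0,0,0],[0,-0.058,0,0,0],[0,-0.065,0,0,0],[0,-0.07,0,0,0],[0,-0.074,0,0,0],[0,-0.076,0,0,0],[0,-0.077,0,0,0],[0,-0.077,0,0,0],[0,-0.077,0,0,0]]
  ]
}}

```text
clock: 12.05
eef_pos: [0.5033, 0.1264, 0.0647]
ee_rot: [[0.104, 0.995, 0.0], [0.995, -0.104, -0.0], [-0.0, 0.0, -1.0]]
ft_force: [0.3, 1.5, 3.4]
width: 0.0039
finger_force: 15.0
```

Run:
```python
from h import *
c=snap('top','top3'); s=snap('side','side3'); P=cloud(c);Q=cloud(s)
p0=np.array([.5315,-.1205]); e=np.array([.1038,.9946]); f=np.array([.9946,-.1038])
for X in(P,Q):
    A=X.reshape(-1,3); A=A[np.isfinite(A).all(1)]; a=(A[:,:2]-p0)@e; b=(A[:,:2]-p0)@f
    m=(a>.16)&(a<.22)&(abs(b)<.055)&(A[:,2]>.105)&(A[:,2]<.15)
    for i in np.argsort(b[m])[::3]: print('%.0f %.0f %.0f'%tuple(1000*np.r_[a[m][i],b[m][i],A[m][i,2]]),end=' | ')
    m=(A[:,2]>.084)&(A[:,2]<.095)&(abs(b)<.07)&(a>.11)&(a<.28); print('\nrim a',np.percentile(a[m],[1,5,95,99]).round(3),'b',np.percentile(b[m],[1,5,95,99]).round(3))
```

```text
172 -13 133 | 170 -12 128 | 169 -11 138 | 179 -10 113 | 184 -8 115 | 179 -7 110 | 187 -5 114 | 182 -5 114 | 191 -3 144 | 179 -3 118 | 182 -2 113 | 185 -0 119 | 191 0 112 | 197 2 140 | 194 3 138 | 183 4 111 | 204 5 124 | 192 5 141 | 188 6 112 | 204 7 126 | 195 8 139 | 186 9 113 | 190 9 137 | 193 9 134 | 202 11 124 | 205 11 121 | 181 12 113 | 198 13 141 | 196 16 140 | 196 18 143 | 191 21 143 | 194 24 142 | 197 27 141 | 194 30 140 | 190 32 131 | 198 34 130 | 190 38 131 | 194 41 128 | 191 44 127 | 194 46 127 | 190 49 119 | 195 50 122 | 
rim a [0.124 0.125 0.211 0.217] b [-0.042 -0.039  0.051  0.052]

rim a [0.124 0.125 0.264 0.265] b [-0.065 -0.064  0.054  0.055]
```

>>> {"fn": "move_arm", "kwargs": {
  "motion": [
    [[0,-0.001,0,0,0],[0,-0.0025,0,0,0],[0,-0.0025,0,0,0],[0.01,-0.0025,0,0,0],[0.02,-0.0025,0,0,0],[0.03,-0.0025,0,0,0],[0.03,-0.0025,0,0,0],[0.03,-0.0025,0,-0.005,0],[0.03,-0.0025,0,-0.015,0],[0.03,-0.0025,0,-0.03,0],[0.03,-0.0025,0,-0.05,0],[0.03,-0.0025,0,-0.08,0],[0.03,-0.0025,0,-0.12,0],[0.03,-0.0025,0,-0.16,0],[0.03,-0.0025,0,-0.2,0],[0.03,-0.0025,0,-0.235,0],[0.03,-0.0025,0,-0.235,0]]
  ]
}}

```text
clock: 14.28
eef_pos: [0.5043, 0.1248, 0.3034]
ee_rot: [[0.104, 0.995, 0.006], [0.995, -0.104, 0.001], [0.002, 0.006, -1.0]]
ft_force: [-0.3, 0.1, 0.3]
width: 0.0301
finger_force: 0.0
```

>>> {"fn": "move_arm", "kwargs": {
  "motion": [
    [[0,-0.02,0.003,0,0],[0,-0.06,0.008,0,0],[0,-0.1,0.014,0,0],[0,-0.14,0.02,0,0],[0,-0.18,0.025,0,0],[0,-0.22,0.031,0,0],[0,-0.26,0.036,0,0],[0,-0.3,0.042,0,0],[0,-0.34,0.047,0,0],[0,-0.37,0.052,0,0],[0,-0.386,0.0537,0,0],[0,-0.386,0.0537,0.03,0],[0,-0.386,0.0537,0.06,0],[0,-0.386,0.0537,0.085,0],[0,-0.386,0.0537,0.09,0],[0,-0.386,0.0537,0.09,0]]
  ]
}}

```text
clock: 16.27
eef_pos: [0.5166, -0.265, 0.2101]
ee_rot: [[0.103, 0.995, 0.0], [0.995, -0.103, 0.0], [0.0, 0.0, -1.0]]
ft_force: [-0.5, -0.7, 0.3]
width: 0.0007
finger_force: 0.0
```

Run:
```python
from h import *
c=snap('top','top4'); s=snap('side','side4'); P=cloud(c);Q=cloud(s)
p0=np.array([.5315,-.1205]); e=np.array([.1038,.9946]); f=np.array([.9946,-.1038])
for X in(P,Q):
    A=X.reshape(-1,3); A=A[np.isfinite(A).all(1)]; a=(A[:,:2]-p0)@e; b=(A[:,:2]-p0)@f
    m=(a>.176)&(a<.22)&(abs(b)<.055)&(A[:,2]>.130)&(A[:,2]<.15)
    print('handle',a[m].mean(),np.polyfit(b[m],a[m],1),b[m].min(),b[m].max())
    m=(A[:,2]>.084)&(A[:,2]<.095)&(abs(b)<.07)&(a>.11)&(a<.28); print('rim a',np.percentile(a[m],[1,5,95,99]).round(3),'b',np.percentile(b[m],[1,5,95,99]).round(3))
a1=c['img'][150:270,250:450,::-1]; a2=s['img'][150:270,240:440,::-1]
cv2.imwrite('pics/crop5.png',cv2.resize(np.vstack([a1,a2]),None,fx=2.4,fy=2.4,interpolation=cv2.INTER_CUBIC))
```

```text
handle 0.19110886512726222 [-0.00249751  0.19109668] -0.04425478227878286 0.037381525958173165
rim a [0.122 0.123 0.261 0.261] b [-0.058 -0.058  0.051  0.052]
handle 0.19234934352963964 [0.01966128 0.19245927] -0.04281655655152392 0.04279553618492851
rim a [0.121 0.122 0.261 0.262] b [-0.056 -0.055  0.053  0.055]
```

View pics/crop5.png

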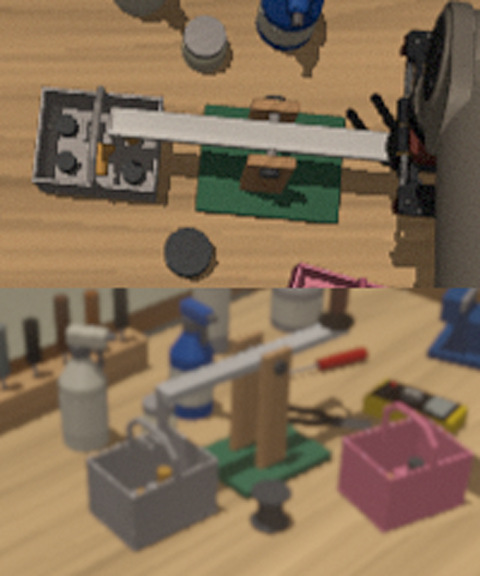

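Crop 5 shows the handle at (100,130) crossing just outside the beam end, with the hook beneath it. The handle is at a≈192 mm and b≈0, so I'll press the pad slowly.

>>> {"fn": "move_arm", "kwargs": {
  "motion": [
    [[0,0,0,0.006,0],[0,0,0,0.01,0],[0,0,0,0.013,0],[0,0,0,0.016,0],[0,0,0,0.019,0],[0,0,0,0.022,0],[0,0,0,0.0245,0],[0,0,0,0.027,0],[0,0,0,0.0295,0],[0,0,0,0.032,0],[0,0,0,0.0345,0],[0,0,0,0.037,0],[0,0,0,0.0395,0],[0,0,0,0.042,0],[0,0,0,0.0445,0],[0,0,0,0.047,0],[0,0,0,0.0495,0],[0,0,0,0.052,0],[0,0,0,0.052,0],[0,0,0,0.052,0]]
  ]
}}

```text
clock: 18.88
eef_pos: [0.5165, -0.2653, 0.1587]
ee_rot: [[0.104, 0.995, 0.0], [0.995, -0.104, -0.0], [-0.0, 0.0, -1.0]]
ft_force: [-3.2, 1.2, 9.0]
width: 0.0006
finger_force: 4.3
```

>>> {"fn": "move_arm", "kwargs": {
  "motion": [
    [[0,0,0,0.002,0],[0,0,0,0.004,0],[0,0,0,0.006,0],[0,0,0,0.0075,0],[0,0,0,0.009,0],[0,0,0,0.01,0],[0,0,0,0.01,0],[0,0,0,0.01,0],[0,0,0,0.01,0]]
  ]
}}

```text
clock: 20.0
eef_pos: [0.5173, -0.2651, 0.1492]
ee_rot: [[0.103, 0.995, 0.002], [0.995, -0.103, -0.0], [0.0, 0.002, -1.0]]
ft_force: [-2.3, 2.4, 11.0]
width: 0.0006
finger_force: 4.6
```

Run:
```python
from h import *
c=snap('top','top5'); s=snap('side','side5'); Q=cloud(s)
a1=c['img'][150:270,250:450,::-1]; a2=s['img'][150:270,240:440,::-1]
cv2.imwrite('pics/crop6.png',cv2.resize(np.vstack([a1,a2]),None,fx=2.4,fy=2.4,interpolation=cv2.INTER_CUBIC))
```

```text
(no output)
```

View pics/crop6.png

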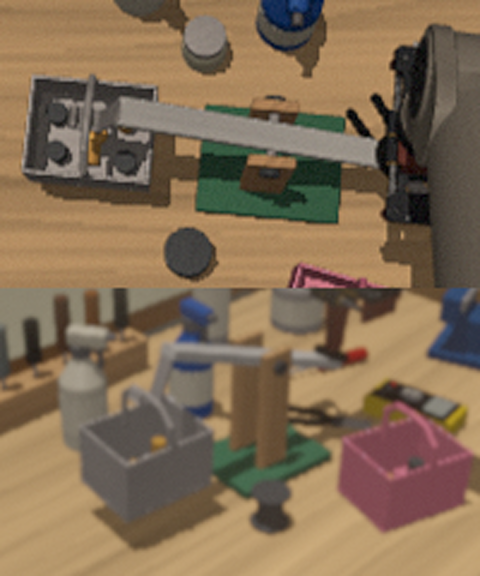

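Crop 6 shows the basket hanging level on the hook, with its shadow separated from it at (160,525). I'll retreat and let it settle.

>>> {"fn": "move_arm", "kwargs": {
  "motion": [
    [[0,0,0,-0.002,0],[0,0,0,-0.006,0],[0,0,0,-0.015,0],[0,0,0,-0.04,0],[0,0,0,-0.08,0],[0,0,0,-0.12,0],[0,0,0,-0.15,0],[0,0,0,-0.15,0],[0,0,0,-0.15,0],[0,0,0,-0.15,0],[0,0,0,-0.15,0],[0,0,0,-0.15,0],[0,0,0,-0.15,0],[0,0,0,-0.15,0],[0,0,0,-0.15,0],[0,0,0,-0.15,0],[0,0,0,-0.15,0],[0,0,0,-0.15,0],[0,0,0,-0.15,0],[0,0,0,-0.15,0]]
  ]
}}

```text
clock: 22.6
eef_pos: [0.5163, -0.2656, 0.2977]
ee_rot: [[0.104, 0.995, 0.0], [0.995, -0.104, -0.0], [-0.0, 0.0, -1.0]]
ft_force: [0.1, -0.1, 0.2]
width: 0.0005
finger_force: 0.0
```

>>> {"fn": "move_arm", "kwargs": {
  "motion": [
    [[0,0,0,0,0],[0,0,0,0,0],[0,0,0,0,0],[0,0,0,0,0],[0,0,0,0,0],[0,0,0,0,0],[0,0,0,0,0],[0,0,0,0,0],[0,0,0,0,0],[0,0,0,0,0],[0,0,0,0,0],[0,0,0,0,0],[0,0,0,0,0],[0,0,0,0,0],[0,0,0,0,0],[0,0,0,0,0],[0,0,0,0,0],[0,0,0,0,0],[0,0,0,0,0],[0,0,0,0,0]]
  ]
}}

```text
clock: 25.1
eef_pos: [0.5163, -0.2656, 0.2977]
ee_rot: [[0.104, 0.995, -0.0], [0.995, -0.104, -0.0], [-0.0, -0.0, -1.0]]
ft_force: [-0.6, 0.5, 0.4]
width: 0.0007
finger_force: 0.0
```

Run:
```python
from h import *
p0=np.array([.5315,-.1205]); e=np.array([.1038,.9946]); f=np.array([.9946,-.1038])
T=[]
for i in range(10):
    s=camera('side'); g=s['img'].astype(float); T.append(g)
D=np.array([abs(t-T[0])[190:280,265:340].mean() for t in T]); print(D.round(2), abs(T[5]-T[4])[300:390,100:200].mean())
A=cloud(s).reshape(-1,3); A=A[np.isfinite(A).all(1)]; a=(A[:,:2]-p0)@e; b=(A[:,:2]-p0)@f
m=(a>.11)&(a<.30)&(abs(b)<.07)&(A[:,2]>.02)&(A[:,2]<.15); print('bottom z pct',np.percentile(A[m,2],[0.5,2,5,95]))
c=snap('top','top6'); P=cloud(c)
A=P.reshape(-1,3);A=A[np.isfinite(A).all(1)];a=(A[:,:2]-p0)@e; b=(A[:,:2]-p0)@f
m=(abs(b)<.01)&(abs(a)<.16)&(abs(a)>.05)&(A[:,2]>.1)&(A[:,2]<.26); print('lever',np.arctan(np.polyfit(a[m],A[m,2],1)[0]))
```

```text
[0.   1.08 1.07 1.08 1.07 1.06 1.08 1.07 1.08 1.07] 1.1888888888888889
bottom z pct [0.0512195  0.05389446 0.05898343 0.14054594]
lever 0.32426789322389066
```

The basket is still, with only image noise between frames. Its underside is about 45–50 mm off the bench and the lever is at about 0.32–0.34 rad, so I'll hand in.

```bash
python3 -c "
from plant import close_job; print(close_job())"
```

```text
the job is handed in; nothing more can be done
None
```

The steel basket hangs still on the lever's hook, about 45–50 mm clear of the bench; the lever did the lifting, the gripper is well clear, and the job was handed in at about 26 s.

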